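Slide a carton along the rail into the corner of a labelling jig

TASK

Square up the small orange carton in the green labelling jig, only by pushing it with the fingertips: never grip, lift or tip it. First press it flat against the long metal rail, roughly abreast of where it lies; then slide it along the rail, keeping it against the rail, into the blue corner pocket until it sits fully home against the end stop and flat on the rail. Push gently, and leave the red carton, the cream carton and the spice jar where they stand.

Things in the scene. Friction and masses are not known exactly. Their poses are not given: they have to be found in the camera images.
- jig: Labelling jig, fixed to the counter: a green plastic board 180 mm (its x) by 340 mm (its y), top 12 mm above the counter; white marks on it are only painted. Origin: centre of its underside. Its y runs along the rail to the pocket (robot's left), its x from the robot's side across to the rail. Rail, end stop and lip all stand 26 mm above the board's top.
- jig_rail (a point): Jig's aluminium rail: this point is on its inner face (looking to jig -x), at board-top level, half-way along, at jig x = +60, y = -15 mm. The face runs along jig y from -165 to +135 mm.
- jig_stop (a point): Blue end stop: this point is the pocket's inner corner at board-top level, jig x = +60, y = +135 mm. The stop's face looks to jig -y and runs from x = +4 to +60 mm.
- jig_lip (a point): Short blue lip on the robot's side of the pocket: this point is on its inner face (looking to jig +x), at board-top level, jig x = +17.5, y = +128 mm. The face runs from y = +120 to +135 mm; a lead-in flares back from it to about x = +9, y = +109 mm. The pocket is 42.5 mm wide; a seated carton sticks out about 35 mm behind the lip.
- orange_carton: The orange carton, rigid, full, about 0.15 kg, 50 mm long (its x, from -24 to +26 mm of the origin) by 38 mm wide (its y) by 34 mm high, loose on the jig's board. Origin: centre of the underside. At the start its x points roughly along the jig's +y (within 0.45 rad); it stands off the rail, well before the pocket. Seated, its origin is at jig x = +41, y = +109, z = +12 mm.
- red_carton: Bystander: red carton 52 x 45 x 45 mm, loose on the counter round the jig; origin: centre of the underside.
- cream_carton: Bystander: cream-coloured carton 52 x 40 x 35 mm, loose on the counter round the jig; origin: centre of the underside.
- spice_jar: Bystander: round spice jar with a yellow cap, 44 mm across, 100 mm high, loose on the counter round the jig; origin: centre of the underside.
There are look-alikes about, which are no part of the job. There is more than one size of the orange_carton; the job needs the largest.

How it is judged (in metres and radians):
On the way, in this order (a step that is already met when the one before it is completed fails the run):
1. the orange carton is flat against the rail (within 3 mm and 0.06 rad), still more than 75 mm short of home (x of orange_carton in the frame of jig above 0.038 m and angle between the x axis of orange_carton and the y axis of jig, either way round below 0.06 rad and y of orange_carton in the frame of jig below 0.03 m), for 0.2 s.
2. the orange carton is fully home in the corner pocket (x of orange_carton in the frame of jig above 0.038 m and angle between the x axis of orange_carton and the y axis of jig, either way round below 0.06 rad and y of orange_carton in the frame of jig above 0.105 m and z of orange_carton in the frame of jig below 0.016 m and angle between orange_carton's own z axis and vertical below 0.06 rad and linear speed of orange_carton below 0.01 m/s), for 0.2 s.
At the end, for the whole second after the job is handed in: The orange carton stands flat on the jig's board at rest in the corner pocket: within 4 mm of the end stop, within 3 mm of the rail and square to it within 0.06 rad (all of step 2); the robot touches nothing.
It fails at once if the orange carton is lifted off the board (over 10 mm) (z of orange_carton in the frame of jig above 0.022 m).
It fails at once if the orange carton is tipped (over 0.35 rad) (angle between orange_carton's own z axis and vertical above 0.35 rad).
It fails at once if the orange carton comes away from the rail (over 10 mm) on the last 75 mm of the way (y of orange_carton in the frame of jig above 0.035 m and x of orange_carton in the frame of jig below 0.031 m).
It fails at once if the orange carton is gripped or pushed hard (over 35 N between the fingers and it) (contact force between the fingers and orange_carton above 35 N).
It fails at once if the red carton, the cream carton or the spice jar is moved (over 15 mm) (distance of any of red_carton, cream_carton, spice_jar from where it was at the start of the episode above 0.015 m).
It also fails if it takes over 67 s, if anything falls off the work surface, if the arm or the gripper's body presses on something with over 40 N, if the wrist force passes 120 N, or if a joint passes its speed limit or range.

ROBOT

A 7-joint arm with a two-finger parallel gripper is mounted at the origin on a cart in front of the work surface, level with it; the furniture and walls round the work are solid. World frame = base frame: x ahead of the robot, y to its left, z up, the work surface at z = 0. Lengths are in m, angles in degrees, forces in N, time in s.
With the tool pointing down it reaches from about 0.425 to 0.875 m from the base axis. Payload 8.4 kg.
Tool frame: the origin (TCP) lies at the very end of the fingers, on their centre line; the grasp point (between the pads) lies 19 mm behind it; z points along the fingers, y is the line along which they close (so a half turn about z gives the same grasp; the last joint's range is limited). The gripper opens to 85 mm and grips with 20 to 120 N. Pads are 22 mm wide; open, the fingers measure 114 mm over their backs; the gripper's body (76 mm by 85 mm) begins 54 mm behind the grasp point. The pads swing forward as they close: fully open they stand 13 mm farther back than shut.
Start: joints at [-5.684, 19.091, 2.286, 83.961, -0.768, 76.965, -3.352], TCP at [0.65, -0, 0.231] pointing down, gripper open.
Joint ranges: [-147.57, 147.57], [-21.85, 119.76], [-74.77, 79.35], [14.55, 137.4], [-85.83, 265.84], [4.83, 119.75], [-152.11, 152.11]. Speed limits (degrees/s): [127.2, 127.2, 159.86, 159.86, 180, 180, 180].

INTERFACE

Orientations are given as a 3x3 rotation matrix whose columns are the frame's x, y, z axes.
In Python, from cell import bot gives the robot as it stands.
- The arm moves only by the tool step_arm, never from a script. Its argument "increments" is a list that holds one entry, the list of rows, each a list of 7 numbers: the shift along the tool's x, y, z each as a share of 0.3 m, from -1 to 1, then the turn, a rotation vector about the tool's x, y, z each as a share of 180 degrees, from -1 to 1, then the gripper's target within -1 to 1 (shut at 1, half-way at 0, fully open at -1). A call has exactly 5 rows; each row shifts and turns the commanded pose from where the row before left it, along the tool's axes as they then stand; what a row does not reach is not made up. A row lasts 1/10 s, in which the tool goes at most 50 mm and 8.59 degrees, less where a joint would pass 70% of its speed; a pose out of reach is approached as far as the arm can. A call with a number of a shift or a turn outside -1 to 1 is refused whole. A call with a gripper value outside its range is refused whole. The fingers move at their own pace and stop on an object; "newtons" is the grip in N (left out, the last holds). Time passes only in rows, so rows that do not move let the fingers close, or fill a call up. It gives the time, the measured TCP pose, the force, the opening and the grip force at its end, in the units of the state.
- bot.sense(): the state, without advancing time (a new reading comes with each control period).
- bot.capture(name): name is "scene" or "side" or "wrist"; returns the picture (400x640x3 uint8, red, green, blue); there is no depth.
- bot.camera_info(name): a dict with "fx", "fy", "cx", "cy" (pixels), "k1" (the pictures are not rectified: a ray, as slopes to the right and down, at radius r is drawn at 1 + k1 r^2 times it, then the intrinsics apply), "R" (3x3) and "t" (3): a world point X has camera coordinates R X + t; the wrist camera has in their place "hand_eye" (4x4, takes a point from camera to tool coordinates, whose origin is the TCP and whose axes are the flange's). Camera axes: x right, y down, z forward; pixel columns grow to the right and rows downward; lengths in m; the calibration is good to about 2 mm. A picture is of the moment at which its call begins: read the wrist's pose just before it. camera_info takes no time and is no camera call.
- bot.job_done(): hands the job in; it is judged then, once.
The state is a dict: "t": time; "qpos": joint angles; "qd": joint speeds; "effort": joint torques, N m; "tool_pos": TCP position; "ee_rot": TCP orientation; "contact_force": force on the tool from outside, world axes, zero at the start; "torque": the same for the moment, N m; "opening": finger opening in m; "grip_force": force on a finger pad.
Only numpy, scipy, OpenCV 4.12 (cv2) and the standard library are available. Lean on these libraries where they do the work, as an engineer would, in place of code of your own. Each camera call takes 0.05 s, during which the arm holds its last target. There are 200 camera calls.

## Working session

There is one attempt and no reset: what is moved stays moved. The work goes in short steps, Python scripts to look and compute and a tool call to move; the robot and the scene stay as the last step left them, time stands still between calls to the robot, and variables do not carry over. Pictures are saved under pics/ and viewed, at most 10 in all, crops included, and the job is handed in when it is done.

Besides the shell and the picture viewer there is one more tool, called after "Request:" in YAML: its name, and indented under it one key for each argument. step_arm: Moves the arm, as the interface text tells. Its arguments: {"type":"object","properties":{"increments":{"type":"array","items":{"type":"array","items":{"type":"array","items":{"type":"number","minimum":-1,"maximum":1}}}},"newtons":{"type":"number"}},"required":["increments"]}

```bash
mkdir -p pics
cat > h.py <<'E'
import numpy as np, cv2
from cell import bot
def save(n,f): 
    im=bot.capture(n); cv2.imwrite('pics/'+f,im[:,:,::-1]); return im
def ray(n,uv,st=None):
    c=bot.camera_info(n); d=np.array([(uv[0]-c['cx'])/c['fx'],(uv[1]-c['cy'])/c['fy']]); p=d.copy()
    for _ in range(20): p=d/(1+c['k1']*(p@p))
    v=np.array([p[0],p[1],1.])
    if n=='wrist':
        H=np.array(c['hand_eye']); R=np.array(st['ee_rot']); o=R@H[:3,3]+np.array(st['tool_pos']); return o,R@H[:3,:3]@v
    R=np.array(c['R']); return -R.T@np.array(c['t']),R.T@v
def plane(n,uv,z,st=None):
    o,d=ray(n,uv,st); return o+d*(z-o[2])/d[2]
def proj(n,X,st=None):
    c=bot.camera_info(n)
    if n=='wrist':
        H=np.array(c['hand_eye']); R=np.array(st['ee_rot']); p=np.linalg.inv(H)@np.r_[R.T@(np.array(X)-np.array(st['tool_pos'])),1]; p=p[:3]
    else: p=np.array(c['R'])@np.array(X)+np.array(c['t'])
    s=p[:2]/p[2]; s=s*(1+c['k1']*(s@s)); return [round(float(c['fx']*s[0]+c['cx'])),round(float(c['fy']*s[1]+c['cy']))]
E
python3 - <<'E'
from h import *
s=bot.sense(); print(s['t'],s['ee_rot'],s['opening'])
for n in('scene','side','wrist'): save(n,n+'0.png')
for n in('scene','side'):
    c=bot.camera_info(n); print(n,c['fx'],c['k1'],(-np.array(c['R']).T@np.array(c['t'])).round(3))
print(np.array(bot.camera_info('wrist')['hand_eye']).round(3))
E
```

```text
0.0 [[ 3.30187367e-05  9.99998647e-01 -1.64455427e-03]
 [ 9.99999993e-01 -3.32043143e-05 -1.12816505e-04]
 [-1.12870959e-04 -1.64455054e-03 -9.99998641e-01]] 0.08559878725445758
scene 424.0782453027418 0.035545906460953174 [ 0.156 -0.661  0.811]
side 519.7803095207504 -0.07893288978118959 [0.553 1.039 0.622]
[[ 0.001 -0.95  -0.313  0.08 ]
 [ 1.     0.001 -0.    -0.001]
 [ 0.    -0.313  0.95  -0.144]
 [ 0.     0.     0.     1.   ]]
```

View pics/scene0.png

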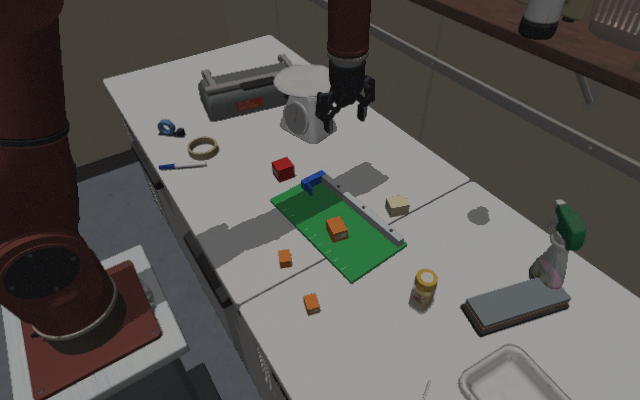

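View pics/wrist0.png

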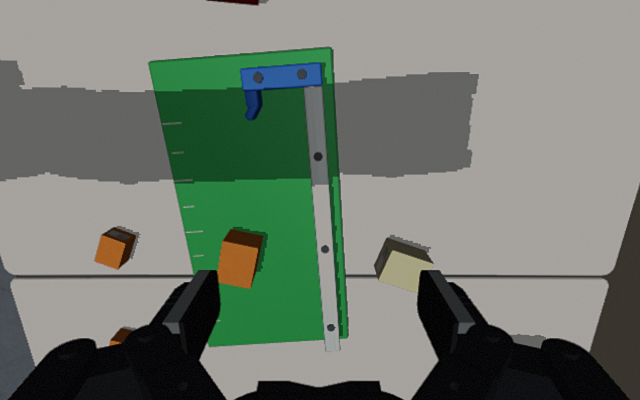

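The scene view shows the orange carton on the board at about (337,229), with cream beyond the rail (398,205), red (284,169) and the jar (425,287). In the wrist view the carton is at about (240,258), the rail inner face runs from about (308,88) to (327,348), and the stop is at (280,77).

```bash
cat >> h.py <<'E'
def big(m):
    cs,_=cv2.findContours(m.astype(np.uint8),cv2.RETR_EXTERNAL,cv2.CHAIN_APPROX_NONE); return sorted(cs,key=cv2.contourArea)[::-1]
def omask(im,vmin=130):
    h=cv2.cvtColor(im,cv2.COLOR_RGB2HSV); return (h[...,0]>=5)&(h[...,0]<=20)&(h[...,1]>150)&(h[...,2]>vmin)
E
python3 - <<'E'
from h import *
s=bot.sense(); im=cv2.imread('pics/wrist0.png')[:,:,::-1].copy()
h=cv2.cvtColor(im,cv2.COLOR_RGB2HSV)
g=(h[...,0]>50)&(h[...,0]<80)&(h[...,1]>120)
# left and right/ top edges of board by line fit
c=big(g)[0][:,0,:]
def edge(sel,z): 
    P=np.array([plane('wrist',p,z,s)[:2] for p in sel]); l=cv2.fitLine(P.astype(np.float32),cv2.DIST_HUBER,0,.001,.001).ravel(); return l
rows=range(75,230,3)
L=edge([(np.where(g[r])[0].min(),r) for r in rows],.012)
Rr=edge([(np.where(g[r])[0].max()+1,r) for r in range(75,330,3)],.012)
T=edge([(q,np.where(g[:,q])[0].min()) for q in range(160,320,3)],.012)
B=edge([(q,np.where(g[:,q])[0].max()+1) for q in range(225,320,3)],.012)
for n,l in zip('LRTB',(L,Rr,T,B)): print(n,l.round(4),np.degrees(np.arctan2(l[1],l[0])).round(2))
def X(a,b):
    t=np.linalg.solve(np.c_[a[:2],-b[:2]],b[2:]-a[2:]); return a[2:]+t[0]*a[:2]
for a in(L,Rr):
  for b in(T,B): print(X(a,b).round(4))
o=[k for k in big(omask(im,170))][:3]
for k in o:
    r=cv2.minAreaRect(np.array([plane('wrist',p[0],.046,s)[:2] for p in k],np.float32)); print(r,cv2.contourArea(k),k.reshape(-1,2).mean(0))
    print(cv2.boxPoints(r).round(4).tolist())
E
```

```text
L [ 0.0776 -0.997   0.4895  0.0227] -85.55
R [ 0.0772 -0.997   0.6715 -0.0258] -85.57
T [0.9972 0.0748 0.5717 0.1124] 4.29
B [ 0.9539 -0.3002  0.5789 -0.2339] -17.47
[0.483  0.1057]
[ 0.5077 -0.2115]
[0.6603 0.119 ]
[ 0.6903 -0.269 ]
((0.5491557121276855, -0.07024724036455154), (0.0016060962807387114, 0.0007344628684222698), 45.06183624267578) 0.5 [223.33333333 242.33333333]
[[0.54830002784729, -0.0706000030040741], [0.548799991607666, -0.07109999656677246], [0.550000011920929, -0.06989999860525131], [0.5494999885559082, -0.06939999759197235]]
((0.41484248638153076, -0.19504070281982422), (0.004962502978742123, 0.0012636292958632112), 15.766758918762207) 0.5 [114.77777778 342.11111111]
[[0.4122999906539917, -0.19509999454021454], [0.41260001063346863, -0.19629999995231628], [0.4174000024795532, -0.19499999284744263], [0.4171000123023987, -0.19380000233650208]]
((0.44452351331710815, -0.07136369496583939), (0.0005353508749976754, 0.0021759646479040384), 58.501441955566406) 0.0 [122.   243.25]
[[0.44350001215934753, -0.07100000232458115], [0.44530001282691956, -0.0722000002861023], [0.4456000030040741, -0.07169999927282333], [0.44369998574256897, -0.0706000030040741]]
```

```bash
cat >> h.py <<'E'
C0=np.array([.5848,-.0571]); TH=np.radians(4.42)
EX=np.array([np.cos(TH),np.sin(TH)]); EY=np.array([-EX[1],EX[0]])
def j2w(x,y): return C0+x*EX+y*EY
def w2j(p): d=np.array(p)[:2]-C0; return np.array([d@EX,d@EY])
E
python3 - <<'E'
from h import *
s=bot.sense(); im=cv2.imread('pics/wrist0.png')[:,:,::-1].copy()
h=cv2.cvtColor(im,cv2.COLOR_RGB2HSV); print(h[262,238],h[240,262],h[235,240])
m=(h[...,0]>=3)&(h[...,0]<=22)&(h[...,1]>130)&(h[...,2]>h[262,238,2]*.82)
k=[c for c in big(m) if 200<c[:,0,0].mean()<270][0]
P=np.array([plane('wrist',p[0],.046,s)[:2] for p in k]); Q=np.array([w2j(p) for p in P],np.float32)*1000
r=cv2.minAreaRect(Q); print(r,cv2.boxPoints(r).round(1).tolist())
print('px',cv2.boxPoints(cv2.minAreaRect(k)).round().tolist())
# checks: predicted pixels
for n,x,y,z in(('corner',60,135,38),('railend',60,-165,38),('lip',17.5,128,38)):
    w=np.r_[j2w(x/1e3,y/1e3),z/1e3]; print(n,w.round(3),proj('wrist',w,s),proj('scene',w),proj('side',w))
for n,uv in(('cream',(425,258)),('red',(237,0))): print(n,w2j(plane('wrist',uv,.035,s)))
for n,uv in(('cream',(398,203)),('red',(284,163)),('jar',(425,277))): print(n,w2j(plane('scene',uv,.045 if n!='jar' else .1)), plane('scene',uv,.04))
E
```

```text
[ 14 199 165] [ 43 165  48] [ 13 209  56]
((-26.907196044921875, -37.664451599121094), (49.103416442871094, 37.292510986328125), 72.33306121826172) [[-52.099998474121094, -55.400001525878906], [-16.600000381469727, -66.69999694824219], [-1.7000000476837158, -19.899999618530273], [-37.20000076293945, -8.600000381469727]]
px [[214.0, 281.0], [222.0, 241.0], [258.0, 248.0], [250.0, 288.0]]
corner [0.634 0.082 0.038] [303, 88] [320, 176] [299, 237]
railend [ 0.657 -0.217  0.038] [326, 352] [398, 241] [297, 179]
lip [0.592 0.072 0.038] [259, 99] [309, 183] [319, 235]
cream [ 0.1762414  -0.05034531]
red [0.00921431 0.21038517]
cream [ 0.14533441 -0.07981004] [ 0.73963626 -0.1219781   0.04      ]
red [0.00881577 0.23492219] [0.57822187 0.18327563 0.04      ]
jar [-0.00784937 -0.29706531] [ 0.63730884 -0.32798123  0.04      ]
```

View pics/side0.png

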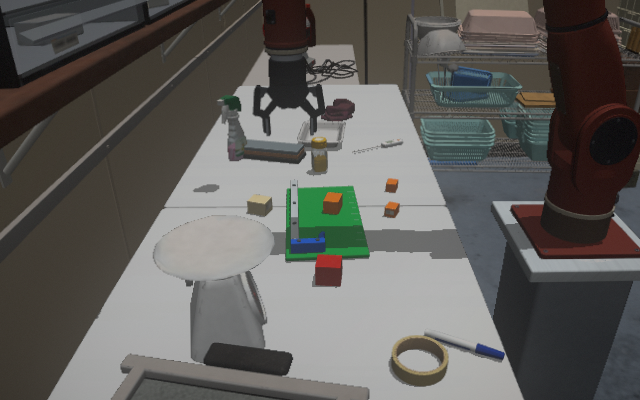

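The side view matches: the orange carton is alone on the board at (333,203), with the rail at left (293,215) and red at (329,269). In jig mm the carton sits at (-27,-38), its leading end turned 17.6° toward the rail. I'll go in behind it with the fingers about 20 mm apart.

Request:
step_arm:
  increments:
    - [[-0.0675,-0.096,0,0,0,0,0.5],[-0.0675,-0.096,0,0,0,0,0.5],[-0.0675,-0.096,0,0,0,0,0.5],[-0.0675,-0.096,0,0,0,0,0.5],[-0.0675,-0.096,0,0,0,0,0.5]]

```text
t: 0.65
tool_pos: [0.5046, -0.102, 0.231]
ee_rot: [[0.0, 1.0, -0.0], [1.0, -0.0, 0.0], [0.0, -0.0, -1.0]]
contact_force: [-0.8, -0.3, 1.4]
opening: 0.0212
grip_force: 0.0
```

Request:
step_arm:
  increments:
    - [[0,0,0,0,0,0.0475,0.5],[0,0,0,0,0,0.0475,0.5],[0,0,0,0,0,0.0475,0.5],[0,0,0,0,0,0.0475,0.5],[0,0,0,0,0,0.0475,0.5]]

```text
t: 1.15
tool_pos: [0.5057, -0.1013, 0.2311]
ee_rot: [[0.683, 0.73, -0.0], [0.73, -0.683, 0.0], [-0.0, -0.0, -1.0]]
contact_force: [0.7, -0.4, -0.2]
opening: 0.0214
grip_force: 0.0
```

Request:
step_arm:
  increments:
    - [[0,0,0.1,0,0,0.0475,0.5],[0,0,0.1,0,0,0.0475,0.5],[0,0,0.1,0,0,0.0475,0.5],[0,0,0.1,0,0,0.0475,0.5],[0,0,0,0,0,0.0475,0.5]]

```text
t: 1.65
tool_pos: [0.503, -0.1009, 0.1071]
ee_rot: [[0.997, 0.072, -0.007], [0.072, -0.997, 0.0], [-0.007, -0.001, -1.0]]
contact_force: [-0.6, 0.1, 0.8]
opening: 0.0217
grip_force: 0.0
```

Request:
step_arm:
  increments:
    - [[0,0,0,0,0,0,0.5],[0,0,0,0,0,0,0.5],[0,0,0,0,0,0,0.5],[0,0,0,0,0,0,0.5],[0,0,0,0,0,0,0.5]]

```text
t: 2.15
tool_pos: [0.5062, -0.1013, 0.1117]
ee_rot: [[0.997, 0.08, 0.001], [0.08, -0.997, 0.0], [0.001, 0.0, -1.0]]
contact_force: [-0.2, 0.0, 0.4]
opening: 0.0214
grip_force: 0.0
```

```bash
cat >> h.py <<'E'
def rep():
    s=bot.sense(); R=np.array(s['ee_rot']); f=np.array(s['contact_force'])
    print('t',round(s['t'],2),'jig',(w2j(s['tool_pos'])*1e3).round(1),'z',round(s['tool_pos'][2]*1e3,1),'toolx-vs-EX deg',np.degrees(np.arctan2(R[1,0],R[0,0])-TH).round(2),'tilt',np.degrees(R[:2,2]).round(2),'open',round(s['opening']*1e3,1),'f jig',round(f[:2]@EX,1),round(f[:2]@EY,1),round(f[2],1))
    return s
E
python3 - <<'E'
from h import *
rep(); save('wrist','w1.png')
E
```

```text
t 2.15 jig [-81.8 -38. ] z 111.7 toolx-vs-EX deg 0.14 tilt [0.04 0.  ] open 21.4 f jig -0.2 0.0 0.4
```

View pics/w1.png

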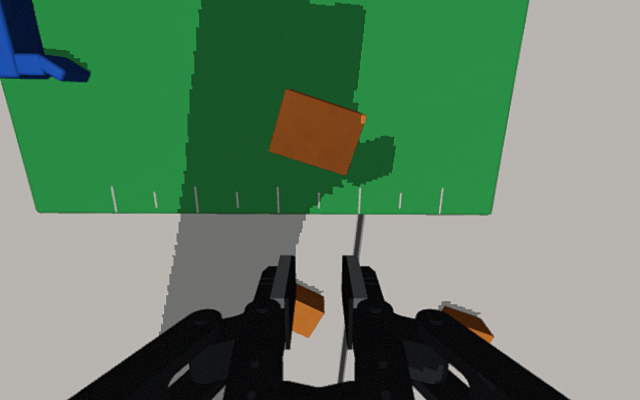

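The carton's top is at (317,132), near its predicted place. A small look-alike shows at (308,310), off the board edge, so I'll check its position before descending.

Run:
```python
from h import *
s=rep()
for uv in((308,310),(308,290),(297,283)): print((w2j(plane('wrist',uv,.025,s))*1e3).round())
for uv in((269,152),(347,174),(365,117),(287,90)): print((w2j(plane('wrist',uv,.046,s))*1e3).round(1))
for uv in((37,212),(491,213)): print('board',(w2j(plane('wrist',uv,.012,s))*1e3).round(1))
```

```text
t 2.2 jig [-81.8 -38. ] z 111.6 toolx-vs-EX deg 0.13 tilt [0.03 0.  ] open 21.3 f jig -0.1 0.9 0.2
[-166.  -31.]
[-148.  -31.]
[-142.  -23.]
[-38.3  -8.5]
[-51.9 -56.4]
[-17.5 -66. ]
[ -2.6 -20.4]
board [-89.7 169.9]
board [ -89.5 -167.6]
```

Request:
step_arm:
  increments:
    - [[0,0,0.1,0,0,0,0.5],[0,0,0.1,0,0,0,0.5],[0,0,0.06,0,0,0,0.5],[0,0,0.03,0,0,0,0.5],[0,0,0.013,0,0,0,0.5]]

```text
t: 2.7
tool_pos: [0.5057, -0.1012, 0.0199]
ee_rot: [[0.997, 0.079, -0.001], [0.079, -0.997, 0.0], [-0.001, -0.0, -1.0]]
contact_force: [-0.1, 0.0, 0.6]
opening: 0.0212
grip_force: 0.0
```

Request:
step_arm:
  increments:
    - [[0.01,0,0,0,0,0,0.5],[0.01,0,0,0,0,0,0.5],[0.01,0,0,0,0,0,0.5],[0.01,0,0,0,0,0,0.5],[0.01,0,0,0,0,0,0.5]]

```text
t: 3.2
tool_pos: [0.5215, -0.1001, 0.0208]
ee_rot: [[0.997, 0.078, 0.001], [0.078, -0.997, -0.0], [0.001, 0.0, -1.0]]
contact_force: [0.0, 0.5, -0.4]
opening: 0.0212
grip_force: 0.0
```

Request:
step_arm:
  increments:
    - [[0.01,0,0,0,0,0,0.5],[0.01,0,0,0,0,0,0.5],[0.01,0,0,0,0,0,0.5],[0.01,0,0,0,0,0,0.5],[0.01,0,0,0,0,0,0.5]]

```text
t: 3.7
tool_pos: [0.536, -0.099, 0.0204]
ee_rot: [[0.997, 0.078, -0.0], [0.078, -0.997, -0.0], [-0.0, 0.0, -1.0]]
contact_force: [-1.2, -0.7, 0.5]
opening: 0.0214
grip_force: 0.4
```

```bash
cat >> h.py <<'E'
def carton(s,f=None):
    im=bot.capture('wrist'); 
    if f: cv2.imwrite('pics/'+f,im[:,:,::-1])
    h=cv2.cvtColor(im,cv2.COLOR_RGB2HSV); m=(h[...,0]>=3)&(h[...,0]<=22)&(h[...,1]>130)&(h[...,2]>75)
    for k in big(m)[:3]:
        Q=np.array([w2j(plane('wrist',p[0],.046,s)) for p in k],np.float32)*1000; r=cv2.minAreaRect(Q)
        print('orange ctr',np.round(r[0],1),'size',np.round(r[1],1),'ang',round(r[2],1),cv2.boundingRect(k))
E
python3 - <<'E'
from h import *
carton(rep(),'w2.png')
E
```

```text
t 3.7 jig [-51.9 -38. ] z 20.4 toolx-vs-EX deg 0.07 tilt [-0.01 -0.  ] open 21.4 f jig -1.3 -0.6 0.5
orange ctr [-16.9 -34.7] size [50.  44.1] ang 80.8 (235, 150, 149, 130)
```

View pics/w2.png

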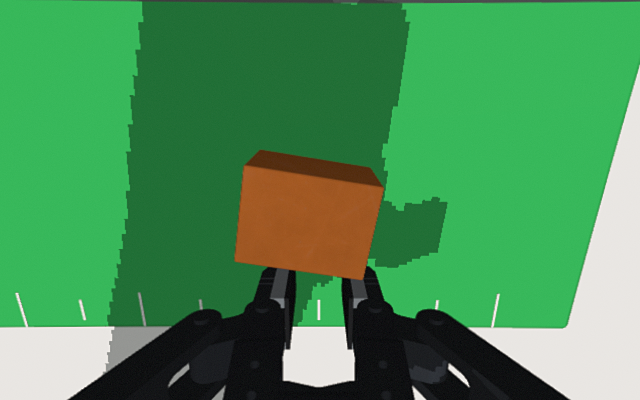

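The two fingertips are behind the carton at (275,275) and (365,275) and are already squaring it. I'll keep pushing toward the rail.

Request:
step_arm:
  increments:
    - [[0.013,0,0,0,0,0,0.5],[0.013,0,0,0,0,0,0.5],[0.013,0,0,0,0,0,0.5],[0.013,0,0,0,0,0,0.5],[0.013,0,0,0,0,0,0.5]]

```text
t: 4.25
tool_pos: [0.5556, -0.0973, 0.0204]
ee_rot: [[0.997, 0.079, -0.0], [0.079, -0.997, 0.0], [-0.0, -0.0, -1.0]]
contact_force: [-1.6, -0.6, 1.4]
opening: 0.0212
grip_force: 0.7
```

Request:
step_arm:
  increments:
    - [[0.013,0,0,0,0,0,0.5],[0.013,0,0,0,0,0,0.5],[0.013,0,0,0,0,0,0.5],[0.013,0,0,0,0,0,0.5],[0.013,0,0,0,0,0,0.5]]

```text
t: 4.75
tool_pos: [0.5751, -0.0958, 0.0204]
ee_rot: [[0.997, 0.078, -0.0], [0.078, -0.997, 0.0], [-0.0, -0.0, -1.0]]
contact_force: [-1.8, 0.2, 1.8]
opening: 0.0215
grip_force: 0.8
```

Request:
step_arm:
  increments:
    - [[0.01,0,0,0,0,0,0.5],[0.01,0,0,0,0,0,0.5],[0.01,0,0,0,0,0,0.5],[0.01,0,0,0,0,0,0.5],[0.005,0,0,0,0,0,0.5]]

```text
t: 5.25
tool_pos: [0.5886, -0.0947, 0.0204]
ee_rot: [[0.997, 0.078, 0.0], [0.078, -0.997, 0.0], [0.0, 0.0, -1.0]]
contact_force: [-1.2, -0.2, 0.6]
opening: 0.0217
grip_force: 0.7
```

Run:
```python
from h import *
carton(rep(),'w3.png')
```

```text
t 5.25 jig [  0.9 -37.8] z 20.4 toolx-vs-EX deg 0.08 tilt [0.01 0.  ] open 21.7 f jig -1.2 -0.1 0.6
orange ctr [ 32.4 -31.8] size [44.6 50. ] ang 0.1 (229, 167, 141, 114)
```

View pics/w3.png

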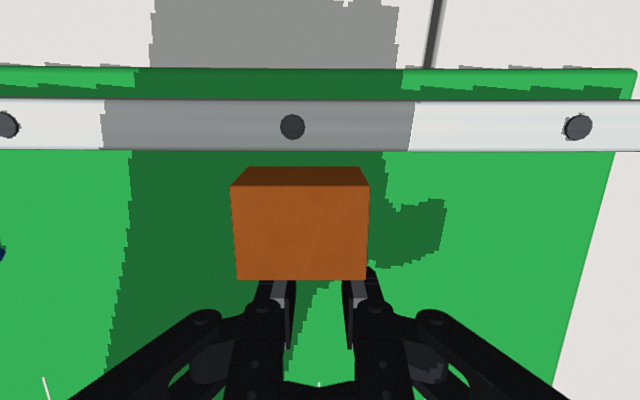

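The carton is square to the rail now, its far lower edge at row 167 against the rail foot at row 150, so about 10 mm remains.

Request:
step_arm:
  increments:
    - [[0.005,0,0,0,0,0,0.5],[0.005,0,0,0,0,0,0.5],[0.005,0,0,0,0,0,0.5],[0.005,0,0,0,0,0,0.5],[0.005,0,0,0,0,0,0.5]]

```text
t: 5.8
tool_pos: [0.5958, -0.0941, 0.0204]
ee_rot: [[0.997, 0.078, -0.0], [0.078, -0.997, 0.0], [-0.0, -0.0, -1.0]]
contact_force: [-0.8, 0.7, -1.2]
opening: 0.0213
grip_force: 0.3
```

Request:
step_arm:
  increments:
    - [[0.003,0,0,0,0,0,0.5],[0.003,0,0,0,0,0,0.5],[0,0,0,0,0,0,0.5],[0,0,0,0,0,0,0.5],[0,0,0,0,0,0,0.5]]

```text
t: 6.3
tool_pos: [0.5976, -0.0941, 0.0205]
ee_rot: [[0.997, 0.078, 0.0], [0.078, -0.997, 0.0], [0.0, 0.0, -1.0]]
contact_force: [0.3, 0.3, 0.4]
opening: 0.0215
grip_force: 0.0
```

Run:
```python
from h import *
carton(rep())
```

```text
t 6.3 jig [  9.9 -37.8] z 20.5 toolx-vs-EX deg 0.08 tilt [0.02 0.  ] open 21.5 f jig 0.3 0.2 0.4
orange ctr [ 40.  -31.8] size [41. 50.] ang 0.1 (229, 176, 141, 104)
```

Request:
step_arm:
  increments:
    - [[0.003,0,0,0,0,0,0.5],[0.003,0,0,0,0,0,0.5],[0,0,0,0,0,0,0.5],[0,0,0,0,0,0,0.5],[0,0,0,0,0,0,0.5]]

```text
t: 6.85
tool_pos: [0.5989, -0.0939, 0.0203]
ee_rot: [[0.997, 0.078, -0.001], [0.078, -0.997, 0.0], [-0.001, -0.0, -1.0]]
contact_force: [-3.2, -0.6, 3.2]
opening: 0.021
grip_force: 2.0
```

Run:
```python
from h import *
carton(rep())
```

```text
t 6.85 jig [ 11.3 -37.8] z 20.3 toolx-vs-EX deg 0.08 tilt [-0.04  0.  ] open 21.0 f jig -3.3 -0.4 3.2
orange ctr [ 40.9 -31.7] size [39.9 50. ] ang 0.1 (229, 179, 141, 101)
```

Request:
step_arm:
  increments:
    - [[0.003,0,0,0,0,0,0.5],[0,0,0,0,0,0,0.5],[0,0,0,0,0,0,0.5],[0,0,0,0,0,0,0.5],[0,0,0,0,0,0,0.5]]

```text
t: 7.4
tool_pos: [0.599, -0.0939, 0.0203]
ee_rot: [[0.997, 0.078, -0.002], [0.078, -0.997, 0.0], [-0.002, -0.0, -1.0]]
contact_force: [-7.7, -0.3, 6.9]
opening: 0.0212
grip_force: 4.2
```

Request:
step_arm:
  increments:
    - [[-0.02,0,0,0,0,0,0.5],[-0.03,0,0,0,0,0,0.5],[0,0,0,0,0,0,0.5],[0,0,-0.1,0,0,0,0.5],[0,0,-0.1,0,0,0,0.5]]

```text
t: 7.9
tool_pos: [0.5846, -0.0949, 0.0805]
ee_rot: [[0.997, 0.078, -0.001], [0.078, -0.997, 0.0], [-0.001, -0.0, -1.0]]
contact_force: [0.0, -0.2, 0.9]
opening: 0.0216
grip_force: 0.0
```

Request:
step_arm:
  increments:
    - [[0,0.08,-0.03,0,0,0,1],[0.07,0.09,0,0,0,0,1],[0.08,0,0,0,0,0,1],[0,0,0,0,0,-0.0455,1],[0,0,0,0,0,-0.0455,1]]

```text
t: 8.4
tool_pos: [0.6348, -0.1422, 0.0892]
ee_rot: [[0.932, 0.362, 0.0], [0.362, -0.932, -0.0], [0.0, 0.0, -1.0]]
contact_force: [-0.9, -0.0, -0.3]
opening: -0.0001
grip_force: 0.0
```

Request:
step_arm:
  increments:
    - [[0,0,0,0,0,-0.0455,1],[0,0,0,0,0,-0.0455,1],[0,0,0,0,0,-0.0455,1],[0,0,0,0,0,-0.0455,1],[0,0,0,0,0,-0.0455,1]]

```text
t: 8.9
tool_pos: [0.6343, -0.1423, 0.0895]
ee_rot: [[0.467, 0.884, 0.001], [0.884, -0.467, -0.0], [0.0, 0.001, -1.0]]
contact_force: [0.5, 0.4, 0.1]
opening: -0.0001
grip_force: 0.0
```

Request:
step_arm:
  increments:
    - [[0,0,0,0,0,-0.0455,1],[0,0,0,0,0,-0.0455,1],[0,0,0,0,0,-0.0455,1],[0,0,0,0,0,-0.0455,1],[0,0,0,0,0,0,1]]

```text
t: 9.4
tool_pos: [0.6343, -0.1424, 0.0895]
ee_rot: [[-0.082, 0.997, 0.001], [0.997, 0.082, 0.0], [0.0, 0.001, -1.0]]
contact_force: [-0.7, 0.7, -0.3]
opening: 0.0001
grip_force: 0.0
```

Run:
```python
from h import *
carton(rep(),'w4.png')
```

```text
t 9.4 jig [ 42.7 -88.9] z 89.5 toolx-vs-EX deg 90.29 tilt [0.03 0.01] open 0.1 f jig -0.7 0.8 -0.3
orange ctr [ 39.8 -31.7] size [37.8 49.6] ang 0.2 (280, 86, 73, 95)
orange ctr [-155.2 -134.6] size [3.7 0.6] ang 74.8 (0, 298, 2, 6)
```

View pics/w4.png

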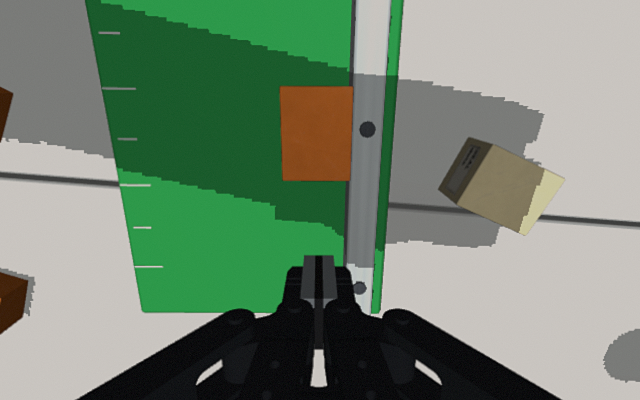

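The carton lies flush and square on the rail (280–352, 86–180), the shut fingers are behind it at (319,265), and the cream carton is well clear. I'll descend and push along the rail.

Request:
step_arm:
  increments:
    - [[0,-0.009,0,0,0,0.0016,1],[0,0,0.09,0,0,0,1],[0,0,0.09,0,0,0,1],[0,0,0.035,0,0,0,1],[0,0,0.013,0,0,0,1]]

```text
t: 9.95
tool_pos: [0.6305, -0.1424, 0.0198]
ee_rot: [[-0.073, 0.997, -0.002], [0.997, 0.073, 0.0], [0.0, -0.002, -1.0]]
contact_force: [0.0, -0.3, 0.7]
opening: 0.0003
grip_force: 0.0
```

Request:
step_arm:
  increments:
    - [[0.012,0,0,0,0,0,1],[0.012,0,0,0,0,0,1],[0.012,0,0,0,0,0,1],[0.012,0,0,0,0,0,1],[0.012,0,0,0,0,0,1]]

```text
t: 10.45
tool_pos: [0.6303, -0.1241, 0.0216]
ee_rot: [[-0.075, 0.997, 0.001], [0.997, 0.075, -0.0], [-0.0, 0.001, -1.0]]
contact_force: [0.8, -0.4, -0.7]
opening: 0.0002
grip_force: 0.0
```

Request:
step_arm:
  increments:
    - [[0.01,0,0,0,0,0,1],[0.01,0,0,0,0,0,1],[0.01,0,0,0,0,0,1],[0.01,0,0,0,0,0,1],[0.01,0,0,0,0,0,1]]

```text
t: 10.95
tool_pos: [0.629, -0.1096, 0.0211]
ee_rot: [[-0.075, 0.997, 0.0], [0.997, 0.075, -0.0], [-0.0, 0.0, -1.0]]
contact_force: [1.3, -1.0, 1.9]
opening: 0.0002
grip_force: 0.7
```

Run:
```python
from h import *
carton(rep())
```

```text
t 10.95 jig [ 40.  -55.8] z 21.1 toolx-vs-EX deg 89.87 tilt [ 0.01 -0.01] open 0.2 f jig 1.2 -1.1 1.9
orange ctr [ 39.8 -18.5] size [53.7 37.8] ang 89.9 (267, 139, 110, 140)
```

Request:
step_arm:
  increments:
    - [[0.013,0,0,0,0,0,1],[0.013,0,0,0,0,0,1],[0.013,0,0,0,0,0,1],[0.013,0,0,0,0,0,1],[0.013,0,0,0,0,0,1]]

```text
t: 11.5
tool_pos: [0.6274, -0.0898, 0.021]
ee_rot: [[-0.075, 0.997, -0.0], [0.997, 0.075, 0.0], [0.0, -0.0, -1.0]]
contact_force: [0.4, -1.6, 1.2]
opening: -0.0001
grip_force: 0.8
```

Request:
step_arm:
  increments:
    - [[0.013,0,0,0,0,0,1],[0.013,0,0,0,0,0,1],[0.013,0,0,0,0,0,1],[0.013,0,0,0,0,0,1],[0.013,0,0,0,0,0,1]]

```text
t: 12.0
tool_pos: [0.626, -0.0705, 0.021]
ee_rot: [[-0.075, 0.997, -0.0], [0.997, 0.075, -0.0], [-0.0, -0.0, -1.0]]
contact_force: [-0.4, -1.2, 1.8]
opening: -0.0002
grip_force: 0.8
```

Run:
```python
from h import *
carton(rep())
```

```text
t 12.0 jig [ 40.  -16.5] z 21.0 toolx-vs-EX deg 89.88 tilt [-0. -0.] open -0.2 f jig -0.5 -1.2 1.8
orange ctr [39.8 20.8] size [53.7 37.8] ang 89.9 (267, 139, 110, 140)
```

Request:
step_arm:
  increments:
    - [[0.013,0,0,0,0,0,1],[0.013,0,0,0,0,0,1],[0.013,0,0,0,0,0,1],[0.013,0,0,0,0,0,1],[0.013,0,0,0,0,0,1]]

```text
t: 12.55
tool_pos: [0.6244, -0.0509, 0.021]
ee_rot: [[-0.075, 0.997, -0.0], [0.997, 0.075, 0.0], [0.0, -0.0, -1.0]]
contact_force: [0.1, -1.6, -0.1]
opening: -0.0001
grip_force: 0.7
```

Request:
step_arm:
  increments:
    - [[0.013,0,0,0,0,0,1],[0.013,0,0,0,0,0,1],[0.013,0,0,0,0,0,1],[0.013,0,0,0,0,0,1],[0.013,0,0,0,0,0,1]]

```text
t: 13.05
tool_pos: [0.623, -0.0315, 0.021]
ee_rot: [[-0.075, 0.997, -0.0], [0.997, 0.075, 0.0], [0.0, -0.0, -1.0]]
contact_force: [0.2, -0.8, -0.4]
opening: 0.0002
grip_force: 0.5
```

Run:
```python
from h import *
carton(rep(),'w5.png')
```

```text
t 13.05 jig [40.1 22.6] z 21.0 toolx-vs-EX deg 89.88 tilt [-0.01  0.  ] open 0.2 f jig 0.2 -0.8 -0.4
orange ctr [39.9 59.9] size [53.7 37.8] ang 89.9 (267, 139, 110, 140)
```

View pics/w5.png

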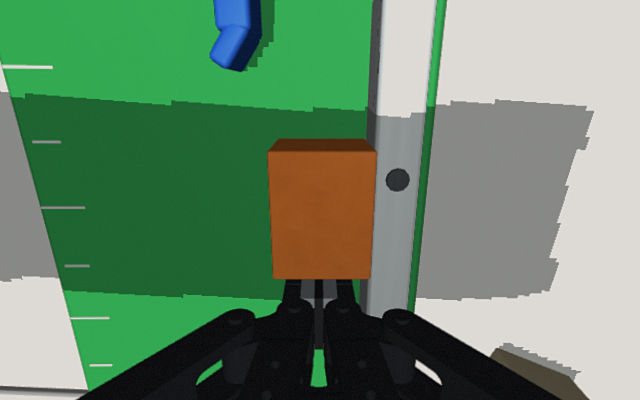

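The carton rides flush on the rail (right edge about 375) and the lip at (240,40) leaves clearance on its left. About 52 mm remains.

Request:
step_arm:
  increments:
    - [[0.013,0,0,0,0,0,1],[0.013,0,0,0,0,0,1],[0.013,0,0,0,0,0,1],[0.013,0,0,0,0,0,1],[0.013,0,0,0,0,0,1]]

```text
t: 13.6
tool_pos: [0.6215, -0.012, 0.021]
ee_rot: [[-0.075, 0.997, -0.0], [0.997, 0.075, 0.0], [0.0, -0.0, -1.0]]
contact_force: [0.3, -1.4, 0.2]
opening: 0.0001
grip_force: 0.4
```

Request:
step_arm:
  increments:
    - [[0.012,0,0,0,0,0,1],[0.012,0,0,0,0,0,1],[0.012,0,0,0,0,0,1],[0.012,0,0,0,0,0,1],[0.012,0,0,0,0,0,1]]

```text
t: 14.1
tool_pos: [0.6202, 0.0059, 0.021]
ee_rot: [[-0.075, 0.997, -0.0], [0.997, 0.075, 0.0], [0.0, -0.0, -1.0]]
contact_force: [-0.1, -0.1, 0.3]
opening: 0.0
grip_force: 0.3
```

Request:
step_arm:
  increments:
    - [[0.006,0,0,0,0,0,1],[0.006,0,0,0,0,0,1],[0.006,0,0,0,0,0,1],[0.006,0,0,0,0,0,1],[0.005,0,0,0,0,0,1]]

```text
t: 14.6
tool_pos: [0.6196, 0.0143, 0.021]
ee_rot: [[-0.075, 0.997, -0.0], [0.997, 0.075, 0.0], [0.0, -0.0, -1.0]]
contact_force: [0.4, 0.1, 0.0]
opening: -0.0004
grip_force: 0.3
```

Run:
```python
from h import *
carton(rep())
```

```text
t 14.6 jig [40.2 68.5] z 21.0 toolx-vs-EX deg 89.88 tilt [-0.  0.] open -0.4 f jig 0.4 0.1 0.0
orange ctr [ 40.  105.8] size [53.7 37.8] ang 89.9 (267, 139, 110, 140)
```

Center is at about 104, with about 6 mm to go. I'll advance slowly until the force shows the stop.

Request:
step_arm:
  increments:
    - [[0.004,0,0,0,0,0,1],[0.004,0,0,0,0,0,1],[0.004,0,0,0,0,0,1],[0.003,0,0,0,0,0,1],[0,0,0,0,0,0,1]]

```text
t: 15.15
tool_pos: [0.6193, 0.019, 0.0211]
ee_rot: [[-0.075, 0.997, 0.0], [0.997, 0.075, 0.0], [0.0, 0.0, -1.0]]
contact_force: [-0.4, -0.2, 0.1]
opening: -0.0002
grip_force: 0.0
```

Request:
step_arm:
  increments:
    - [[0.003,0,0,0,0,0,1],[0.003,0,0,0,0,0,1],[0,0,0,0,0,0,1],[0,0,0,0,0,0,1],[0,0,0,0,0,0,1]]

```text
t: 15.65
tool_pos: [0.6191, 0.0206, 0.021]
ee_rot: [[-0.075, 0.997, 0.0], [0.997, 0.075, 0.0], [0.0, 0.0, -1.0]]
contact_force: [0.1, -0.0, -0.4]
opening: -0.0003
grip_force: 0.0
```

Run:
```python
from h import *
carton(rep())
```

```text
t 15.65 jig [40.2 74.8] z 21.0 toolx-vs-EX deg 89.88 tilt [0.   0.01] open -0.3 f jig 0.1 -0.0 -0.4
orange ctr [ 40.  111.1] size [51.7 37.9] ang 89.9 (267, 145, 110, 134)
```

Request:
step_arm:
  increments:
    - [[0.003,0,0,0,0,0,1],[0.003,0,0,0,0,0,1],[0,0,0,0,0,0,1],[0,0,0,0,0,0,1],[0,0,0,0,0,0,1]]

```text
t: 16.2
tool_pos: [0.6191, 0.0215, 0.021]
ee_rot: [[-0.074, 0.997, 0.0], [0.997, 0.074, -0.001], [-0.001, -0.0, -1.0]]
contact_force: [0.3, -3.5, 0.1]
opening: 0.0001
grip_force: 2.6
```

Run:
```python
from h import *
carton(rep(),'w6.png')
```

```text
t 16.2 jig [40.2 75.7] z 21.0 toolx-vs-EX deg 89.85 tilt [ 0.   -0.04] open 0.1 f jig 0.0 -3.5 0.1
orange ctr [ 40.  111.7] size [51.  37.8] ang 89.9 (267, 147, 110, 132)
```

View pics/w6.png

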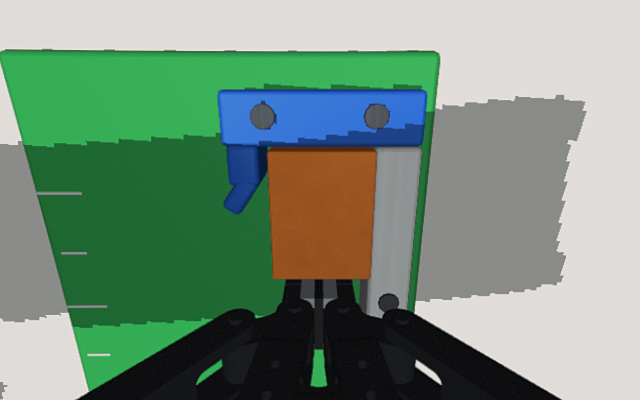

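The carton meets the stop (row 147) and the rail (column 376), square, and the stop is pushing back with 3.5 N. I'll press slightly more, then retreat.

Request:
step_arm:
  increments:
    - [[0.003,0,0,0,0,0,1],[0,0,0,0,0,0,1],[0,0,0,0,0,0,1],[0,0,0,0,0,0,1],[0,0,0,0,0,0,1]]

```text
t: 16.75
tool_pos: [0.619, 0.0215, 0.021]
ee_rot: [[-0.074, 0.997, 0.0], [0.997, 0.074, -0.002], [-0.002, -0.0, -1.0]]
contact_force: [1.3, -7.9, 1.1]
opening: 0.0002
grip_force: 3.8
```

Request:
step_arm:
  increments:
    - [[-0.01,0,0,0,0,0,1],[-0.03,0,0,0,0,0,1],[-0.05,0,0,0,0,0,1],[0,0,-0.1,0,0,0,1],[0,0,-0.1,0,0,0,1]]

```text
t: 17.25
tool_pos: [0.6201, -0.0055, 0.0808]
ee_rot: [[-0.073, 0.997, -0.002], [0.997, 0.073, -0.0], [0.0, -0.002, -1.0]]
contact_force: [1.1, 0.6, -0.1]
opening: -0.0001
grip_force: 0.0
```

Request:
step_arm:
  increments:
    - [[0,0,-0.05,0,0,0,1],[0,0,0,0,0,0,1],[0,0,0,0,0,0,1],[0,0,0,0,0,0,1],[0,0,0,0,0,0,1]]

```text
t: 17.75
tool_pos: [0.6201, -0.0038, 0.0946]
ee_rot: [[-0.075, 0.997, -0.002], [0.997, 0.075, -0.0], [0.0, -0.002, -1.0]]
contact_force: [-0.9, 1.0, -0.3]
opening: 0.0003
grip_force: 0.0
```

Run:
```python
from h import *
carton(rep(),'w7.png')
```

```text
t 17.75 jig [39.3 50.4] z 94.6 toolx-vs-EX deg 89.88 tilt [-0.13 -0.  ] open 0.3 f jig -0.8 1.0 -0.3
orange ctr [ 39.9 111.1] size [49.7 38. ] ang 89.9 (286, 79, 73, 94)
orange ctr [-150.5   -6.6] size [32.8 24.4] ang 61.4 (3, 286, 50, 52)
```

View pics/w7.png

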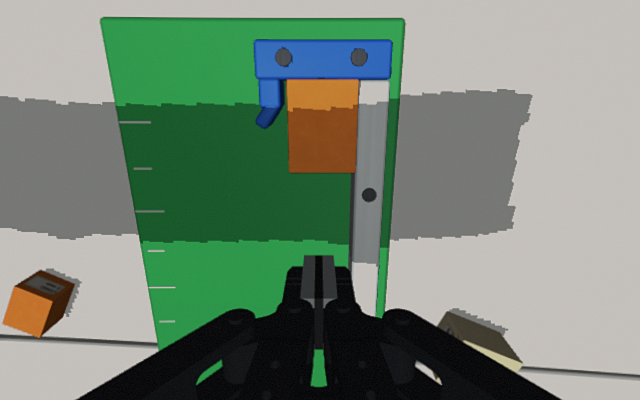

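The carton (287–358, 79–173) sits in the corner against the stop and the rail, square, with the robot clear.

```bash
python3 -c "
from cell import bot
print(bot.job_done())"
```

```text
the job is handed in; nothing more can be done
None
```

The orange carton was pressed flat on the rail, slid into the blue pocket and left against the end stop, square to the rail, with about 8 N as the most force read; the job is handed in, and its verdict was not returned.

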